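# Empty the bead scoop through the spring flap

## Task

Take the wooden scoop that holds the three red beads, carry it to the white bead bin, press the yellow spring flap open with the scoop's lip and, with the flap held open, tip all three red beads in. Then draw the scoop out so that the flap springs shut, and set it down upright on the table and let go. Leave the scoop of blue beads where it is, and keep the gripper itself off the bin and its flap.

Things in the scene. Friction and masses are not known exactly. Their poses are not given: they have to be found in the camera images.
- scoop_a_grip (a point): Scoop to use: wooden, 165 x 70 mm, 160 g, the one holding three RED beads. Its green upright grip post is 24 x 24 mm (sides along x and y), top 94 mm above the scoop's underside; this point is on the post's axis, 68 mm above the underside. x points along the scoop to its lip, y across, z up. Walls 4 mm thick, up to 39 mm high (28 beside the post); back 22 mm behind this point.
- scoop_a_lip (a point): Middle of that scoop's lip (70 mm wide, 4 thick): 143 mm ahead of the grip point in x, 62 mm below it; same axes. Post axis to 53 mm ahead: flat bead pocket, floor 4 mm up; then a 28 mm ramp rising at 25 degrees, which holds the beads until the nose dips more than 25 degrees; then a 62 mm spout falling at 8 degrees to the lip. Open below ramp and spout. Beads run out at 40 to 50 degrees nose-down.
- bin: White bin fixed to the table, 140 (x) x 150 (y) x 110 mm high; origin: centre of its underside. Pour along its +x, scoop's x along bin's x, from the -x side (red patch on that wall). Yellow flap flush in its top: hinge line along y at x = -61 mm, 108 mm up; flap x -60 to +25 mm, 110 mm wide. The rest of the top is closed; it is hollow to x = +62 mm, so beads run down the open flap into it.
- flap (a joint): Flap angle, rad: 0 shut, growing as its free edge (bin's +x side) is pressed down into the bin; stop at 1.1. A spring shuts it: 50 mm from the hinge about 2 N starts it, 4 N gives 0.6 rad. Beads on the shut flap do not open it; from 0.3 rad a bead passes. A lip 50 mm from the hinge and 20 mm below the bin's top opens it to about 0.4.
- red0_center (a point): a round glazed ceramic bead, bright red, 20 mm in diameter, 11 g, one of three; it lies loose in the pocket of the scoop to use at the start. This point is its centre.
- red1_center (a point): a round glazed ceramic bead, bright red, 20 mm in diameter, 11 g, one of three; it lies loose in the pocket of the scoop to use at the start. This point is its centre.
- red2_center (a point): a round glazed ceramic bead, bright red, 20 mm in diameter, 11 g, one of three; it lies loose in the pocket of the scoop to use at the start. This point is its centre.
- scoop_b_grip (a point): Bystander, to be left alone: an identical scoop, but with two BLUE beads in it. Same point and axes as for the scoop with red beads.
There are look-alikes about, which are no part of the job. Of the things that look like the bin, the larger one is meant. Leave any pink look-alike of the part that bears scoop_a_grip alone.

How it is judged:
On the way:
1. the scoop's lip, pushed down into the bin's mouth, holds the flap open (more than 0.3 rad, lip below the bin's top) (value of joint flap above 0.3 rad and z of scoop_a_lip in the frame of bin below 0.108 m and x of scoop_a_lip in the frame of bin between -0.065 and 0.05 m and y of scoop_a_lip in the frame of bin between -0.06 and 0.06 m), for 0.2 s.
At the end, for the whole second after the job is handed in: All three red beads are inside the bin (centres below 85 mm), the flap is shut (under 0.08 rad), and the scoop stands on the table upright within 0.15 rad, its grip point within 12 mm of the height it has when standing there (x of red0_center in the frame of bin between -0.07 and 0.07 m and y of red0_center in the frame of bin between -0.075 and 0.075 m and z of each of red0_center, red1_center, red2_center in the frame of bin below 0.085 m and x of red1_center in the frame of bin between -0.07 and 0.07 m and y of red1_center in the frame of bin between -0.075 and 0.075 m and x of red2_center in the frame of bin between -0.07 and 0.07 m and y of red2_center in the frame of bin between -0.075 and 0.075 m and value of joint flap below 0.08 rad and angle between scoop_a_grip's own z axis and vertical below 0.15 rad and height (world z) of scoop_a_grip between 0.056 and 0.08 m); the robot touches nothing.
It fails at once if the scoop of blue beads is shifted by more than 25 mm (distance of scoop_b_grip from where it was at the start of the episode above 0.025 m).
It fails at once if the gripper's fingers touch the bin or its flap (more than 2 N) (contact force between the fingers and bin above 2 N).
It also fails if it takes over 61 s, if anything falls off the work surface, if the arm or the gripper's body presses on something with over 40 N, if the wrist force passes 120 N, or if a joint passes its speed limit or range.

## Robot

A 6-joint arm with a two-finger parallel gripper is mounted at the origin on the work surface. World frame = base frame: x ahead of the robot, y to its left, z up, the work surface at z = 0. Lengths are in m, angles in rad, forces in N, time in s.
With the tool pointing down it reaches from about 0.275 to 0.75 m from the base axis. Payload 10.2 kg.
Tool frame: the origin (TCP) lies midway between the tips of the shut fingers; the grasp point (between the pads) lies 19 mm behind it (env.hold_point_z is the distance from the TCP to the grasp point, in m); z points along the fingers, y is the line along which they close (so a half turn about z gives the same grasp; the last joint's range is limited). The gripper opens to 85 mm and grips with 20 to 120 N. Pads are 22 mm wide; open, the fingers measure 114 mm over their backs; the gripper's body (76 mm by 85 mm) begins 54 mm behind the grasp point. The pads swing forward as they close: fully open they stand 13 mm farther back than shut.
Start: joints at [-1.536, 0.313, 1.498, -0, 1.331, -0.223], TCP at [0.134, -0.508, 0.231] pointing down, gripper open.
Joint ranges: [-2.94, 2.94], [-0.97, 2.17], [0.19, 2.56], [-1.23, 4.37], [0.02, 3.11], [-2.88, 2.88]. Speed limits (rad/s): [2.39, 2.39, 3.01, 3.14, 3.14, 3.14].

## Interface

Orientations are given as a unit quaternion [x, y, z, w].
In Python, from bench import env, kinematics, monitor, eyes, job gives the robot as it stands. The module is installed in compiled form; this text tells all that it offers. Calls block until the motion is done:
- env.reach(position, orientation): joint-space move of the TCP to a pose.
- env.movel(position, velocity=0.15, frame=None, guard=None): straight line of the TCP; frame=None keeps the orientation; velocity is the mean speed in m/s. With guard (N) it stops when the force on the tool has changed by that much, and returns True; else False.
- env.set_joints(angles): joint-space move.
- env.release() and env.close_gripper(effort=None): open the fingers fully, or close them until they stop; effort is the grip in N (None keeps the last).
- env.hold(seconds).
- kinematics.ik(position, orientation): joint angles nearest the present ones, or None.
- monitor.sense(): the state.
- eyes.grab_frame(name): name is "scene" or "top" or "wrist"; returns a dict with "frame" (400x640x3 uint8, red, green, blue), "mtx" (3x3 intrinsics, pixels), "view" (4x4, takes a point from world to camera coordinates). Camera axes: x right, y down, z forward; pixel columns grow to the right and rows downward; lengths in m; the calibration is good to about 2 mm. The wrist camera is an equidistant fisheye: a pixel r from the principal point sees the ray r / f radians off the axis. A picture is of the moment at which its call begins. There is no depth.
A pose or a line that the arm cannot do raises env.MotionError and nothing moves.
- job.hand_in(): hands the job in; it is judged then, once.
The state is a dict: "clock": time; "joints": joint angles; "qvel": joint speeds; "joint_efforts": joint torques, N m; "position": TCP position; "ee_rot": TCP orientation; "contact_force": force on the tool from outside, world axes, zero at the start; "ft_torque": the same for the moment, N m; "finger_gap": opening from 0.0 (shut) to 1.0 (fully open); "gripper_force": force on a finger pad.
Only numpy, scipy, OpenCV 4.12 (cv2) and the standard library are available. Lean on these libraries where they do the work, as an engineer would, in place of code of your own. Each camera call takes 0.05 s, during which the arm holds its last target. There are 200 camera calls.

## Working session

There is one attempt and no reset: what is moved stays moved. The work goes in short steps, each a Python script; the robot and the scene stay as the last script left them, time stands still between calls to the robot, and variables do not carry over. Pictures are saved under pics/ and viewed, at most 10 in all, crops included, and the job is handed in when it is done.

```bash
mkdir -p pics; cat > h.py <<'E'
from bench import env, kinematics, monitor, eyes, job
import numpy as np, cv2
def snap(n,fn):
    d=eyes.grab_frame(n); cv2.imwrite('pics/'+fn,cv2.cvtColor(d['frame'],cv2.COLOR_RGB2BGR)); np.savez('pics/'+fn[:-4]+'.npz',**d); return d
def ray(d,uv,z):
    K=d['mtx'];V=d['view'];r=np.linalg.inv(K)@[uv[0],uv[1],1]
    R=V[:3,:3];c=-R.T@V[:3,3];w=R.T@r
    return c+w*(z-c[2])/w[2]
E
python3 - <<'E'
from h import *
for n in('top','scene'):
    d=snap(n,n+'1.png'); print(d['mtx'],d['view'])
print(monitor.sense(),env.hold_point_z)
E
```

```text
[[363.34947538   0.         324.27671344]
 [  0.         363.34947538 200.15547408]
 [  0.           0.           1.        ]] [[-0.0181309  -0.99965662  0.01891845  0.02774986]
 [-0.98864652  0.01510195 -0.14949911  0.54952769]
 [ 0.14916207 -0.02141421 -0.98858086  0.69412262]
 [ 0.          0.          0.          1.        ]]
[[400.54670863   0.         319.25027699]
 [  0.         400.54670863 196.71532895]
 [  0.           0.           1.        ]] [[-0.62342446  0.78175272 -0.01430435  0.31162711]
 [ 0.46589258  0.35671878 -0.80975046 -0.18959724]
 [-0.627922   -0.51148254 -0.58660001  1.1260606 ]
 [ 0.          0.          0.          1.        ]]
{'clock': 0.1, 'joints': array([-1.53644833e+00,  3.13392616e-01,  1.49837269e+00, -1.97457579e-05,
        1.33102344e+00, -2.23431329e-01]), 'qvel': array([-8.44318070e-04, -1.18601906e-03, -1.48512280e-03,  6.81008048e-04,
        4.48849267e-05,  6.91525953e-04]), 'joint_efforts': array([ 5.24308169e-03, -4.12892783e+01, -2.60143322e+01, -7.24449774e-05,
        2.99991982e-03,  1.48962528e-05]), 'position': array([ 0.13379927, -0.5074146 ,  0.23078868]), 'ee_rot': array([ 9.91704741e-01,  1.28535401e-01,  4.69101198e-05, -5.96283157e-04]), 'contact_force': array([ 0.48193815, -0.03465011,  0.00960254]), 'ft_torque': array([-0.01176004,  0.04497953,  0.00768321]), 'gripper_force': 0.0, 'finger_gap': 1.0001149730047953} 0.0187
```

View pics/top1.png

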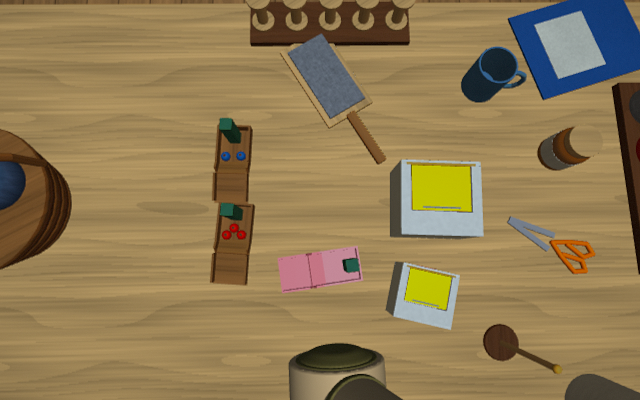

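View pics/scene1.png

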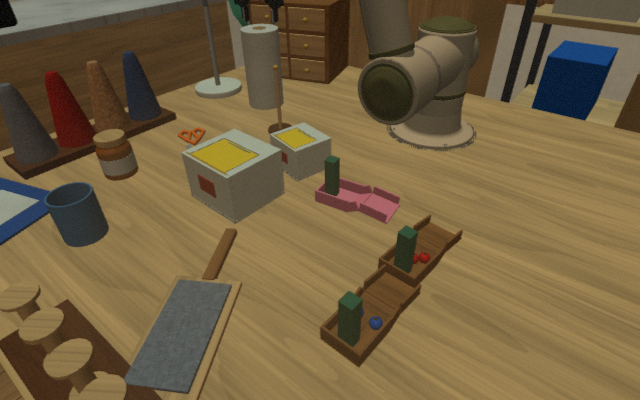

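The red scoop has its post near (232,211) and its lip near (229,284), pointing toward the robot. The blue scoop is directly behind it. The large bin is at (440,197), with its hinge on the far side (image top). I'll measure both.

```bash
python3 - <<'E'
from h import *
d=dict(np.load('pics/top1.npz')); f=d['frame']; 
hsv=cv2.cvtColor(f,cv2.COLOR_RGB2HSV)
m=cv2.inRange(hsv,(25,180,120),(35,255,255)); m[:, :400]=0; m[230:]=0
m=cv2.morphologyEx(m,cv2.MORPH_CLOSE,np.ones((9,9)))
c=max(cv2.findContours(m,0,2)[0],key=cv2.contourArea)
ap=cv2.approxPolyDP(c,4,True)[:,0]; print('flap px',ap.tolist())
P=np.array([ray(d,p+0.0,0.108)[:2] for p in ap]); print(P.round(4))
P=np.array([ray(d,p+0.0,0.108)[:2] for p in c[:,0].astype(float)])
r=cv2.minAreaRect((P*1000).astype(np.float32)); print(r)
g=cv2.inRange(hsv,(60,80,0),(95,255,120)); n,l,s,ce=cv2.connectedComponentsWithStats(g)
print([(s[i].tolist(),ce[i].round(1).tolist()) for i in range(1,n) if s[i][4]>60])
x=cv2.resize(f[190:300,200:300],None,fx=6,fy=5.4,interpolation=cv2.INTER_CUBIC)
x=cv2.resize(f[195:295,190:290],None,fx=6,fy=6,interpolation=cv2.INTER_CUBIC)
cv2.imwrite('pics/crop1.png',cv2.cvtColor(x,cv2.COLOR_RGB2BGR))
E
```

```text
flap px [[412, 164], [413, 209], [471, 211], [469, 166]]
[[ 0.6058 -0.1456]
 [ 0.5209 -0.1428]
 [ 0.5155 -0.25  ]
 [ 0.6005 -0.253 ]]
((560.8533325195312, -197.92462158203125), (109.35198974609375, 85.96223449707031), 86.88370513916016)
[([219, 118, 21, 25, 352], [229.4, 129.8]), ([220, 203, 22, 17, 283], [230.6, 211.0]), ([343, 259, 16, 13, 180], [350.6, 264.7])]
```

View pics/crop1.png

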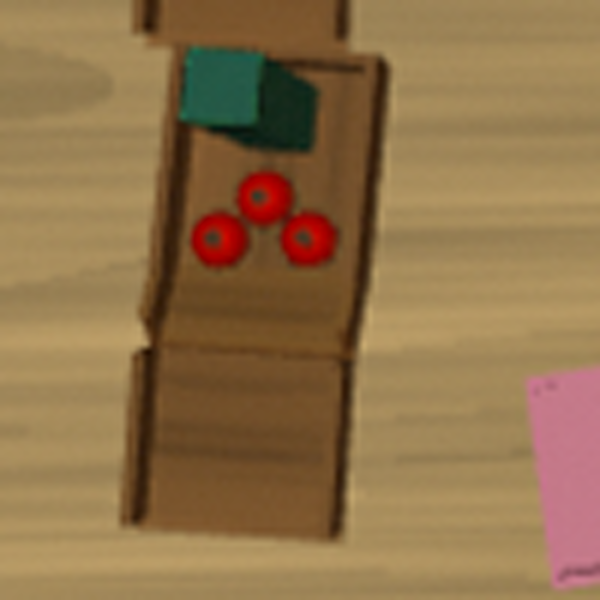

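```bash
cat >> h.py <<'E'
from scipy.spatial.transform import Rotation as R
BO=np.array([.5433,-.197,0]); BX=np.array([-.9988,.05,0]); BYAW=np.arctan2(.05,-.9988)
# scoop pose (yaw, pitch nose-down) -> rotation of scoop frame
def SR(yaw,p): return R.from_euler('ZY',[yaw,p])
# tool in scoop frame: z down; mode k: tool y along scoop x*(+-)
def TOOL(k): return R.from_euler('z',k*np.pi/2)*R.from_euler('x',np.pi)
H=env.hold_point_z
def tcp_from_grip(g,S,k): # TCP for grip point at g
    T=S*TOOL(k); return np.array(g)+T.apply([0,0,H]),T.as_quat()
def grip_from_lip(lip,S): return np.array(lip)+S.apply([-.143,0,.062])
def bin_pt(x,z,y=0): return BO+x*BX+y*np.cross([0,0,1],BX)+[0,0,z]
E
python3 - <<'E'
from h import *
d=dict(np.load('pics/top1.npz'))
post=ray(d,(226.6,209),.094); lip=ray(d,(229.5,283.2),.006)
print('post',post,'lip',lip,lip-post,np.hypot(*(lip-post)[:2]))
yaw=np.arctan2(*(lip-post)[1::-1]); print('yaw',yaw,'binyaw',BYAW)
V=d['view'];c=-V[:3,:3].T@V[:3,3];print('cam',c)
g=[post[0],post[1],.068]
for k in range(4):
    o=[kinematics.ik(*tcp_from_grip(g,SR(yaw,0),k)),kinematics.ik(*tcp_from_grip([g[0],g[1],.28],SR(yaw,0),k))]
    for x,z,p in [(-.01,.20,20),(-.01,.08,20),(-.01,.08,35),(-.01,.08,50)]:
        S=SR(BYAW,np.radians(p)); o.append(kinematics.ik(*tcp_from_grip(grip_from_lip(bin_pt(x,z),S),S,k)))
    print(k,*[None if q is None else np.round(q,2) for q in o],sep='\n ')
E
```

```text
post [0.5280692 0.2016522 0.094    ] lip [0.38683187 0.21428611 0.006     ] [-0.14123733  0.01263392 -0.088     ] 0.14180127112621316
yaw 3.0523784258611144 binyaw 3.0915743357666536
cam [0.440255   0.03430548 0.76782525]
0
 [ 0.16  0.6   1.57  0.    0.97 -1.32]
 [ 0.16  0.38  1.32  0.    1.44 -1.32]
 [-0.52  0.5   1.11  0.16  1.22 -2.07]
 [-0.52  0.58  1.3   0.19  0.95 -2.12]
 [-0.59  0.41  1.58  0.49  0.67 -2.43]
 None
1
 None
 None
 [-0.52  0.5   1.11  0.16  1.22  2.64]
 [-0.52  0.58  1.3   0.19  0.95  2.59]
 [-0.59  0.41  1.58  0.49  0.67  2.29]
 [-0.69  0.29  1.83  1.11  0.53  1.65]
2
 [ 0.16  0.6   1.57 -0.    0.97  1.82]
 [ 0.16  0.38  1.32 -0.    1.44  1.82]
 [-0.52  0.5   1.11  0.16  1.22  1.07]
 [-0.52  0.58  1.3   0.19  0.95  1.02]
 [-0.59  0.41  1.58  0.49  0.67  0.72]
 [-0.69  0.29  1.83  1.11  0.53  0.08]
3
 [ 0.16  0.6   1.57 -0.    0.97  0.25]
 [ 0.16  0.38  1.32 -0.    1.44  0.25]
 [-0.52  0.5   1.11  0.16  1.22 -0.5 ]
 [-0.52  0.58  1.3   0.19  0.95 -0.55]
 [-0.59  0.41  1.58  0.49  0.67 -0.86]
 [-0.69  0.29  1.83  1.11  0.53 -1.49]
```

```bash
python3 - <<'E'
from h import *
g=np.array([.5281,.2017,.068]); S=SR(3.0524,0)
p,q=tcp_from_grip(g+[0,0,.10],S,3); env.reach(p,q)
p,q=tcp_from_grip(g,S,3); print(env.movel(p,velocity=.1,guard=10))
env.close_gripper(100)
s=monitor.sense(); print(s['clock'],s['position'],p,s['finger_gap'],s['gripper_force'],s['contact_force'])
snap('scene','scene2.png')
p,q=tcp_from_grip(g+[0,0,.16],S,3); print(env.movel(p,velocity=.12))
s=monitor.sense(); print(s['clock'],s['position'],s['finger_gap'],s['contact_force'])
d=snap('scene','scene3.png');
E
```

```text
False
4.7083 [0.52812722 0.20170571 0.04947067] [0.5281 0.2017 0.0493] 0.2657537554989223 97.62211203575134 [-0.74043129  0.45753517  1.90142374]
False
6.2417 [0.52782832 0.2016441  0.2085687 ] 0.2679486669329643 [-0.40426416  0.38261384 -2.23457893]
```

View pics/scene3.png

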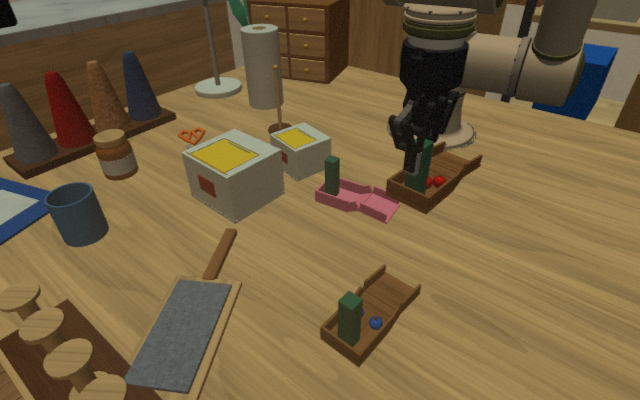

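The scoop is lifted level with the red beads still inside, and the blue scoop is undisturbed. Next I carry it above the bin.

```bash
python3 - <<'E'
from h import *
S=SR(BYAW,np.radians(10))
p,q=tcp_from_grip(grip_from_lip(bin_pt(-.01,.19),S),S,3); env.movel(p,velocity=.15,frame=q)
S=SR(BYAW,np.radians(20))
p,q=tcp_from_grip(grip_from_lip(bin_pt(-.01,.14),S),S,3); env.movel(p,velocity=.06,frame=q)
s=monitor.sense(); print(s['clock'],s['position'],p,s['contact_force'])
a=snap('top','top4.png'); b=snap('scene','scene4.png')
for d in(a,b):
  for pt in [bin_pt(-.01,.14),bin_pt(-.01,.14,.035),bin_pt(-.01,.14,-.035),bin_pt(-.061,.108)]:
    c=d['mtx']@(d['view']@np.r_[pt,1])[:3]; print((c[:2]/c[2]).round(1),end=' ')
    uv=c[:2]/c[2]; cv2.circle(d['frame'],tuple(int(v) for v in (uv-[0,0])),1,(0,255,255),-1)
x=np.vstack([cv2.resize(a['frame'][120:260,330:530],None,fx=3,fy=3)[:300],cv2.resize(b['frame'][90:240,140:340],None,fx=3,fy=3)[:300]])
x=np.hstack([cv2.resize(a['frame'][110:260,370:500],(390,450)),cv2.resize(b['frame'][90:240,160:290],(390,450))])
cv2.imwrite('pics/crop4.png',cv2.cvtColor(x,cv2.COLOR_RGB2BGR))
E
```

```text
10.0333 [ 0.67295921 -0.20354241  0.23026432] [ 0.67270504 -0.20347803  0.22959757] [ 0.02128306  0.32148207 -2.0884997 ]
[447.5 188.1] [467.1 188.7] [427.7 187.4] [440.9 164.4] [224.  138.6] [213.3 133.5] [235.2 144.1] [205.6 162.6]
```

View pics/crop4.png

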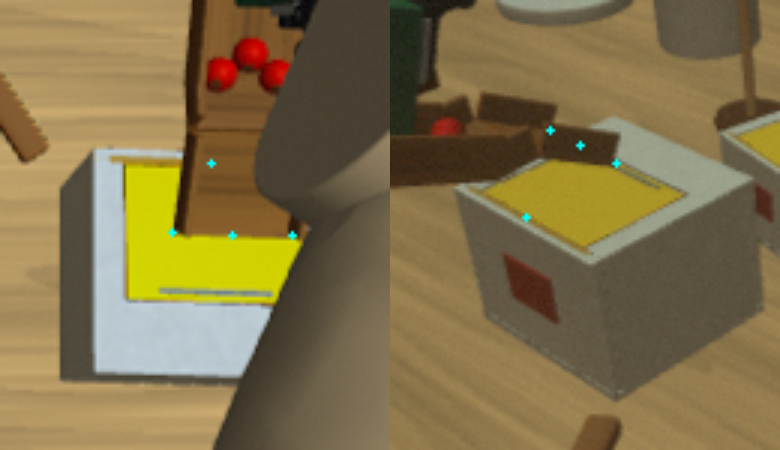

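The lip and hinge project where predicted, and the beads are still in the pocket. Now I press the flap open and pour.

```bash
python3 - <<'E'
from h import *
def go(x,z,deg,v):
    S=SR(BYAW,np.radians(deg)); p,q=tcp_from_grip(grip_from_lip(bin_pt(x,z),S),S,3)
    env.movel(p,velocity=v,frame=q)
f0=monitor.sense()['contact_force']
go(-.010,.112,21,.06); go(-.010,.085,21,.04)
s=monitor.sense(); print(s['clock'],s['position'],s['contact_force']-f0)
a=snap('scene','scene5.png')
for deg,z in [(26,.082),(32,.080),(38,.078),(44,.078),(49,.078)]: go(-.012,z,deg,.05)
env.hold(1.2)
s=monitor.sense(); print(s['clock'],s['contact_force']-f0,s['finger_gap'])
b=snap('scene','scene6.png');c=snap('top','top6.png')
x=np.hstack([cv2.resize(i['frame'][r:r+150,k:k+130],(260,300)) for i,r,k in((a,90,150),(b,90,150),(c,110,370))])
cv2.imwrite('pics/crop6.png',cv2.cvtColor(x,cv2.COLOR_RGB2BGR))
E
```

```text
11.5417 [ 0.67061918 -0.2032564   0.17628089] [-2.42950399  0.62272958  2.61947156]
14.8833 [-1.92488589  0.7519318   2.41981762] 0.2625937332274972
```

View pics/crop6.png

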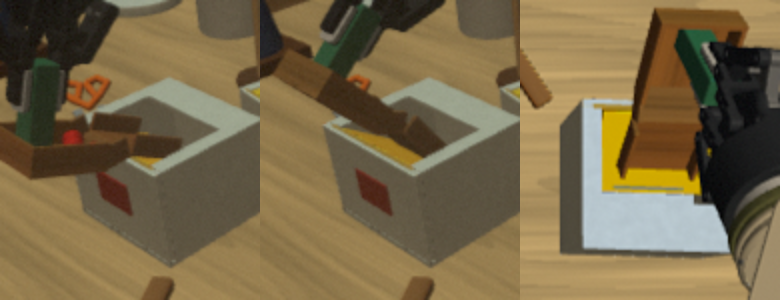

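The flap is held open and no beads show on the scoop. I'll check for leftover red before withdrawing.

```bash
python3 - <<'E'
from h import *
def red(f):
    h=cv2.cvtColor(f,cv2.COLOR_RGB2HSV); m=cv2.inRange(h,(0,200,120),(6,255,255))|cv2.inRange(h,(174,200,120),(180,255,255))
    n,l,s,c=cv2.connectedComponentsWithStats(m); return [s[i].tolist() for i in range(1,n) if s[i][4]>8]
w=snap('wrist','wrist7.png')
for fn in('top4','scene5','scene6','top6','wrist7'): print(fn,red(np.load(f'pics/{fn}.npz')['frame']))
E
```

```text
top4 [[449, 123, 18, 16, 129], [439, 129, 10, 10, 77]]
scene5 [[182, 155, 8, 7, 42]]
scene6 []
top6 []
wrist7 []
```

View pics/wrist7.png

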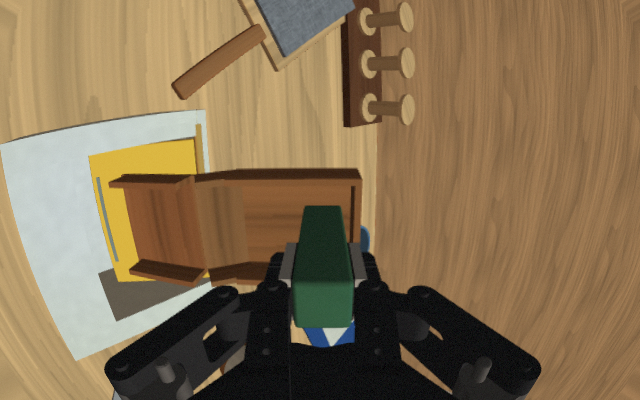

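The pocket and spout are empty in the wrist view. Withdraw, level out and set down near the start spot.

```bash
python3 - <<'E'
from h import *
def go(x,z,deg,v):
    S=SR(BYAW,np.radians(deg)); p,q=tcp_from_grip(grip_from_lip(bin_pt(x,z),S),S,3)
    env.movel(p,velocity=v,frame=q)
go(-.012,.125,49,.05); go(-.03,.18,35,.1); go(-.03,.18,15,.1)
g=np.array([.495,.205,.068]); S=SR(3.0524,0)
p,q=tcp_from_grip(g+[0,0,.13],S,3); env.movel(p,velocity=.18,frame=q)
a=snap('top','top8.png')
p,q=tcp_from_grip(g+[0,0,.02],S,3); env.movel(p,velocity=.12,frame=q)
p,q=tcp_from_grip(g+[0,0,-.004],S,3); print(env.movel(p,velocity=.02,frame=q,guard=4))
s=monitor.sense(); print(s['clock'],s['position'],s['contact_force'])
b=snap('scene','scene8.png')
x=np.hstack([cv2.resize(a['frame'][100:300,180:500],(480,300)),cv2.resize(b['frame'][100:300,180:500],(480,300))])
x=np.vstack([a['frame'][100:350,180:520],b['frame'][100:350,160:500]])
cv2.imwrite('pics/crop8.png',cv2.cvtColor(x,cv2.COLOR_RGB2BGR))
E
```

```text
True
22.3333 [0.49502289 0.20495399 0.04938122] [-0.62341682 -0.31783046  5.51222713]
```

View pics/crop8.png

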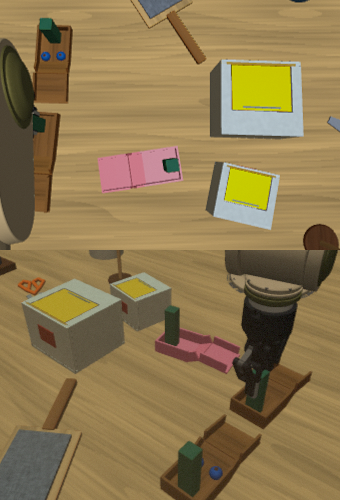

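The flap is shut, the scoop is on the table, and no beads have strayed. Release and retreat.

```bash
python3 - <<'E'
from h import *
env.release()
p=monitor.sense()['position']; env.movel(p+[0,0,.15],velocity=.12); env.hold(.5)
s=monitor.sense(); print(s['clock'],s['finger_gap'],s['contact_force'])
a=snap('scene','scene9.png')
cv2.imwrite('pics/crop9.png',cv2.cvtColor(a['frame'][100:400,160:520],cv2.COLOR_RGB2BGR))
E
```

```text
24.9167 1.0032970099052803 [-1.38463534 -0.17821654  0.44005165]
```

View pics/crop9.png

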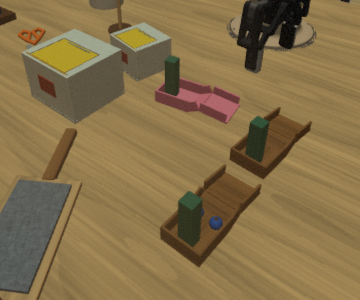

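The scoop stands upright, empty and free. The blue scoop is in place and the flap is shut.

```bash
python3 -c "
from h import *
print(job.hand_in())"
```

```text
the job is handed in; nothing more can be done
None
```

I handed the job in at about 25 s on the robot's clock: the cameras show the red scoop empty and upright on the table and released, no stray beads, the flap shut and the blue scoop in place; the beads inside the closed bin could not be seen, and no verdict was returned.

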